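# Tip the roasted nuts into the weighing tray and take their temperature

## Task

Pick up the blue cup by its handle and tip all seven nuts into the white tray on the balance from close above it, without knocking the balance, then stand the empty cup upright in the middle of its green mat. Next take the orange thermometer wand, hold it still for about two seconds with the lens looking straight down at the middle of the tray from about 10 cm above the tray's floor, and lay it back flat in the middle of its black mat. Leave the bottle, jar, beaker, bowl and spoon where they are.

Things in the scene. Friction and masses are not known exactly. Their poses are not given: they have to be found in the camera images.
- cup: Blue plastic sample cup, a cone: 60 mm across outside at the foot, 104 mm across at the rim, 85 mm tall, wall 4 mm, floor 5 mm, about 0.12 kg plus 70 g of nuts. Origin: centre of its underside; z is up through the mouth. A flat solid handle sticks out along the cup's -y: an upright plate 12 mm thick (along x), from y = -49 to -109 mm and z = 40 to 80 mm. It starts upright on the green mat.
- cup_handle (a point): Middle of the cup's handle plate where to grip it: at (0, -83, 60) mm in the cup's frame. Fingers close along the cup's x on 12 mm.
- cup_lip (a point): Point of the cup's rim farthest from the handle, at (0, 52, 85) mm in the cup's frame; the nuts leave here when the cup is tipped away from its handle (its top towards its +y).
- cup_mat: Green square mat, 150 x 150 x 3 mm, fixed to the bench. Origin: centre of its underside.
- cup_mat_top (a point): Centre of the green mat's upper face, 3 mm above the bench.
- balance: White laboratory balance, 230 mm deep (x) by 180 mm wide (y), fixed to the bench; body 48 mm tall, display at its -x edge, steel pan on top carrying the white tray. Origin: under its centre, on the bench.
- tray_in (a point): Centre of the inner floor of the white rectangular tray on the balance, 62 mm above the bench. Tray outside 150 mm (x) by 180 mm (y) by 42 mm tall, walls 4 mm, fixed to the pan; its rim is 100 mm above the bench. Axes as the balance.
- wand: Orange and black infrared thermometer wand lying on the black mat, about 190 mm long, 0.16 kg. Origin: centre of its underside. Along x: black butt 40 x 32 x 44 mm centred at x = -75 mm, orange handle bar 28 mm wide (y) at z = 18 to 46 mm from x = -55 to 49 mm, and an upright round head 46 mm across and 50 mm tall centred at x = 72 mm. It rests on butt and head.
- wand_grip (a point): Middle of the wand's handle, at (0, 0, 32) mm in the wand's frame; fingers close along the wand's y on 28 mm.
- wand_lens (a point): The lens, in the underside of the wand's head, at (72, 0, 0) mm in the wand's frame. It looks along the wand's -z, so straight down while the wand is level.
- wand_mat: Black rubber mat, 210 (x) x 90 (y) x 3 mm, fixed to the bench. Origin: centre of its underside.
- wand_mat_top (a point): Centre of the black mat's upper face, 3 mm above the bench.
- nut0: One of seven round brown nuts in the shell (macadamia), 24 mm across, 10 g. Origin: its centre; its axes turn as it rolls.
- nut1: One of seven round brown nuts in the shell (macadamia), 24 mm across, 10 g. Origin: its centre; its axes turn as it rolls.
- nut2: One of seven round brown nuts in the shell (macadamia), 24 mm across, 10 g. Origin: its centre; its axes turn as it rolls.
- nut3: One of seven round brown nuts in the shell (macadamia), 24 mm across, 10 g. Origin: its centre; its axes turn as it rolls.
- nut4: One of seven round brown nuts in the shell (macadamia), 24 mm across, 10 g. Origin: its centre; its axes turn as it rolls.
- nut5: One of seven round brown nuts in the shell (macadamia), 24 mm across, 10 g. Origin: its centre; its axes turn as it rolls.
- nut6: One of seven round brown nuts in the shell (macadamia), 24 mm across, 10 g. Origin: its centre; its axes turn as it rolls.
- amber_bottle: Bystander, not part of the job: stoppered amber glass bottle, 62 mm across, 140 mm tall. Origin: centre of its underside.
- jar: Bystander, not part of the job: white jar with an orange cap, 72 mm across, 100 mm tall. Origin: centre of its underside.
- beaker: Bystander, not part of the job: empty glass beaker, 64 mm across, 90 mm tall. Origin: centre of its underside.
- dish: Bystander, not part of the job: small white bowl, 80 mm across, 30 mm tall. Origin: centre of its underside.
- spoon: Bystander, not part of the job: steel spoon with a wooden handle lying on the bench, about 170 mm long. Origin: about the middle of its length, on the bench.
Things that resemble listed ones, but are neither listed nor needed, are in the scene too. Several things look just like the cup: the one meant starts nearest to the robot's base.

How it is judged:
By the outcome, as a careful person would: the job done as asked, in the order asked, and still so for the second after the job is handed in, with the robot touching nothing.
It also fails if it takes over 72 s, if anything falls off the work surface, if the arm or the gripper's body presses on something with over 40 N, if the wrist force passes 120 N, or if a joint passes its speed limit or range.

## Robot

A 6-joint arm with a two-finger parallel gripper is mounted at the origin on the work surface. World frame = base frame: x ahead of the robot, y to its left, z up, the work surface at z = 0. Lengths are in m, angles in degrees, forces in N, time in s.
With the tool pointing down it reaches from about 0.375 to 0.9 m from the base axis. Payload 3.1 kg.
Tool frame: the origin (TCP) lies on the centre line of the jaws, within the pads' length; the fingertips stand 25 mm ahead of it and the grasp point (between the pads) lies 6 mm ahead of it; y points along the fingers, x is the direction in which the jaws open and shut, and the axes are right-handed (so a half turn about y gives the same grasp; the last joint's range is limited). The gripper opens to 87 mm and grips with 3 to 60 N. Pads are 19 mm wide; open, the fingers measure 117 mm over their backs; the gripper's body (75 mm by 190 mm) begins 51 mm behind the grasp point.
Start: joints at [58.069, 30.224, 82.088, -0, 67.689, -10.227], TCP at [0.231, 0.581, 0.248] pointing down, gripper open.
Joint ranges: [-176.69, 176.69], [-43.24, 126.21], [12.49, 139.97], [-82, 262], [0, 151.66], [-163.58, 163.58]. Speed limits (degrees/s): [159.86, 159.86, 180, 180, 180, 180].

## Interface

Orientations are given as a 3x3 rotation matrix whose columns are the frame's x, y, z axes.
In Python, from rig import * gives the robot as it stands.
- The arm moves only by the tool play_rows, never from a script. Its argument "commands" is a list of rows, each a list of 2 entries, a list of its own where there are three numbers: the shift along the world's x, y, z in m, then the turn, a rotation vector about the world's x, y, z in rad. A call has 1 to 10 rows; each row is the pose to reach, as a shift and turn from the pose commanded when the call began; what a row does not reach only later rows make up. A row lasts 1/8 s, in which the tool goes at most 62.5 mm and 10.7 degrees, less where a joint would pass 70% of its speed; a pose out of reach is approached as far as the arm can. A call with a gripper value outside its range is refused whole. "gripper" is the finger opening in m, from 0 to 0.087, set as the call begins (left out, the last holds). The fingers move at their own pace and stop on an object; the grip force is fixed at half the most. Time passes only in rows, so rows that repeat a pose let the fingers close. It gives the time, the measured TCP pose, the force and the opening at its end, in the units of the state.
- read_state(): the state, without advancing time (a new reading comes with each control period).
- capture(name): name is "scene" or "top" or "wrist"; returns a dict with "frame" (384x512x3 uint8, red, green, blue), "depth" (384x512 float32, m along the optical axis (not along the pixel's ray), 0 where there is no reading), "mtx" (3x3 intrinsics, pixels), "cam_to_world" (4x4, takes a point from camera to world coordinates); the wrist camera has in their place "hand_eye" (4x4, takes a point from camera to tool coordinates, whose origin is the TCP and whose axes are the tool frame's). Camera axes: x right, y down, z forward; pixel columns grow to the right and rows downward; lengths in m; the calibration is good to about 2 mm. A picture is of the moment at which its call begins: read the wrist's pose just before it.
- hand_in(): hands the job in, once; it reports no verdict.
The state is a dict: "time_s": time; "joint_positions": joint angles; "qvel": joint speeds; "tau": joint torques, N m; "position": TCP position; "tcp_rot": TCP orientation; "force": force on the tool from outside, world axes, zero at the start; "moment": the same for the moment, N m; "opening": opening from 0.0 (shut) to 1.0 (fully open).
Only numpy, scipy, OpenCV 4.12 (cv2) and the standard library are available. Lean on these libraries where they do the work, as an engineer would, in place of code of your own. Each camera call takes 0.05 s, during which the arm holds its last target. There are 200 camera calls.

## Working session

There is one attempt and no reset: what is moved stays moved. The work goes in short steps, Python scripts to look and compute and a tool call to move; the robot and the scene stay as the last step left them, time stands still between calls to the robot, and variables do not carry over. Pictures are saved under pics/ and viewed, about 8 in all and at most 12, crops included, and the job is handed in when it is done.

Besides the shell and the picture viewer there is one more tool, called after ">>>" as name(argument=value, ...) on one line, values as JSON. play_rows: Moves the arm, as the interface text tells. Its arguments: {"type":"object","properties":{"commands":{"type":"array"},"gripper":{"type":"number"}},"required":["commands"]}

```bash
mkdir -p pics; cat > h.py <<'E'
from rig import *
import numpy as np, cv2
def save(n,c): cv2.imwrite(f"pics/{n}.png",c["frame"][:,:,::-1])
def world(c,uv,T=None,z=None):
    T=c["cam_to_world"] if T is None else T
    K=c["mtx"]; out=[]
    for u,v in uv:
        r=np.array([(u-K[0,2])/K[0,0],(v-K[1,2])/K[1,1],1])
        d=c["depth"][int(round(v)),int(round(u))]
        if z is not None:
            w=T[:3,:3]@r; d=(z-T[2,3])/w[2]
        out.append((T@np.r_[r*d,1])[:3])
    return np.round(np.array(out),4)
def uvof(c,p):
    T=np.linalg.inv(c["cam_to_world"]); q=T[:3,:3]@np.array(p)+T[:3,3]; q=c["mtx"]@q; return q[:2]/q[2]
E
python3 - <<'E'
from h import *
a=capture("scene");b=capture("top")
for n,c in(("scene",a),("top",b)):
    np.savez(n,**c); save(n,c); print(c["mtx"],c["cam_to_world"])
im=cv2.imread("pics/top.png"); cv2.imwrite("pics/top2.png",cv2.resize(im,(800,600),interpolation=2))
s=read_state();print(s)
E
```

```text
[[376.75904525   0.         254.08877246]
 [  0.         376.75904525 193.98893986]
 [  0.           0.           1.        ]] [[ 0.87484793  0.34608237 -0.33892196  0.89895687]
 [ 0.4839732  -0.59521065  0.64147816 -0.74155766]
 [ 0.02027432 -0.72522498 -0.68821339  0.82748852]
 [ 0.          0.          0.          1.        ]]
[[498.05792244   0.         253.30709729]
 [  0.         498.05792244 195.75173167]
 [  0.           0.           1.        ]] [[ 1.89685023e-04 -9.91122245e-01  1.32953600e-01  3.55202329e-01]
 [-9.99891186e-01 -2.14912745e-03 -1.45944422e-02 -7.69512242e-02]
 [ 1.47506105e-02 -1.32936365e-01 -9.91014804e-01  1.45110576e+00]
 [ 0.00000000e+00  0.00000000e+00  0.00000000e+00  1.00000000e+00]]
{'time_s': 0.1, 'joint_positions': array([ 5.80686530e+01,  3.02747712e+01,  8.21506833e+01, -1.14964884e-03,
        6.76886893e+01, -1.02265880e+01]), 'qvel': array([ 0.05826991, -0.11319132, -0.08655997, -0.12135275,  0.03053213,
       -0.04934754]), 'tau': array([-3.59914270e-05, -4.40986705e+01, -1.77150947e+01,  6.34800503e-02,
        5.34526678e-02, -3.74446722e-05]), 'position': array([0.23077505, 0.58016249, 0.2466482 ]), 'tcp_rot': array([[ 3.69815817e-01, -1.03791773e-03, -9.29104507e-01],
       [ 9.29103011e-01, -1.70054997e-03,  3.69817121e-01],
       [-1.96382839e-03, -9.99998015e-01,  3.35442209e-04]]), 'force': array([-0.26386119,  0.0236123 ,  0.02067439]), 'moment': array([ 0.04396655, -0.01557748, -0.00086711]), 'opening': 1.001119684547292}
```

View pics/top2.png

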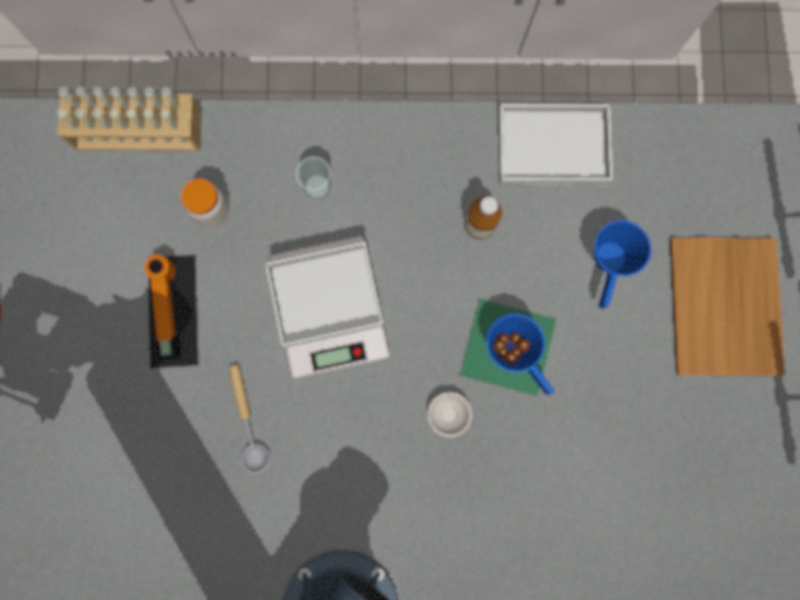

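View pics/scene.png

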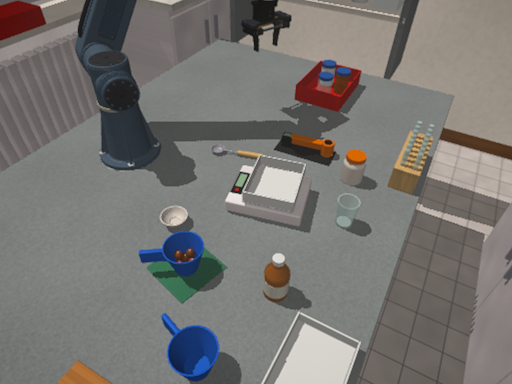

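The top view (800x600) shows the cup with nuts at (516,343), its handle pointing to (548,390), on the green mat. The balance tray is at (325,292), the wand head at (157,266) with its butt at (166,350), and the black mat at (173,311). The bowl is close to the cup at (450,413). Next I segment these and turn them into positions.

```bash
cat > seg.py <<'E'
from h import *
def cloud(c,T=None):
    T=c["cam_to_world"] if T is None else T
    K=c["mtx"];d=c["depth"];v,u=np.indices(d.shape)
    p=np.stack([(u-K[0,2])/K[0,0]*d,(v-K[1,2])/K[1,1]*d,d],-1)
    return p@T[:3,:3].T+T[:3,3]
def rect(p):
    r=cv2.minAreaRect((p[:,:2]*1000).astype(np.float32)); return np.round(r[0],1),np.round(r[1],1),round(r[2],2)
E
python3 - <<'E'
from seg import *
for n in("top","scene"):
    c=dict(np.load(n+".npz"));P=cloud(c);hsv=cv2.cvtColor(c["frame"],cv2.COLOR_RGB2HSV);H,S,V=[hsv[...,i].astype(int) for i in range(3)]
    ok=c["depth"]>0
    bench=P[(np.abs(P[...,2])<.02)&ok&(S<60)]; print(n,"bench z",np.median(bench[:,2]))
    g=ok&(H>60)&(H<95)&(S>90)&(P[...,2]<.02)&(np.abs(P[...,0]-.45)<.15)&(P[...,1]<-.1)
    print("green",g.sum(),rect(P[g]),np.median(P[g][:,2]))
    b=ok&(H>100)&(H<125)&(S>150)&(np.hypot(P[...,0]-.44,P[...,1]+.35)<.16)&(P[...,1]>-.46)
    q=P[b]; print("blue",len(q),q.min(0),q.max(0))
    rim=q[(q[:,2]>.083)]; A=np.c_[rim[:,:2],np.ones(len(rim))]
    print(" z98",np.percentile(q[:,2],98),"rim rect",rect(rim), cv2.minEnclosingCircle((rim[:,:2]*1000).astype(np.float32)))
    t=ok&(np.abs(P[...,2]-.1)<.004)&(np.hypot(P[...,0]-.52,P[...,1]-.03)<.16)
    print("tray rim",t.sum(),rect(P[t]))
    f=ok&(np.abs(P[...,2]-.062)<.004)&(np.hypot(P[...,0]-.52,P[...,1]-.03)<.13)
    print("tray floor",f.sum(),rect(P[f]),np.median(P[f][:,2]))
    o=ok&(H<20)&(S>170)&(V>90)&(np.hypot(P[...,0]-.52,P[...,1]-.35)<.15)&(P[...,2]>.02)&(P[...,2]<.075)
    print("wand orange",o.sum(),rect(P[o]),P[o].max(0))
    k=ok&(V<45)&(np.abs(P[...,2]-.003)<.008)&(np.hypot(P[...,0]-.5,P[...,1]-.33)<.16)
    print("black",k.sum(),rect(P[k]))
c=dict(np.load("top.npz"))
def cr(u0,v0,u1,v1): return cv2.resize(c["frame"][v0:v1,u0:u1,::-1],(400,400),interpolation=cv2.INTER_CUBIC)
cv2.imwrite("pics/crop.png",np.hstack([cr(290,180,370,260),cr(80,155,160,235)]))
E
```

```text
top bench z 0.00015904566701396838
green 1135 (array([ 473.8, -307.2]), array([144.8, 143.8]), 75.42) 0.002928246542770907
blue 857 [ 0.38659225 -0.37052568 -0.00574155] [ 0.53740365 -0.2581415   0.09467812]
 z98 0.0913095461514627 rim rect (array([ 452.7, -309.8]), array([144.9, 100.2]), 6.84) ((452.48626708984375, -324.1798095703125), 78.5802230834961)
tray rim 323 (array([559.8,  30.3]), array([150.9, 179.6]), 12.62)
tray floor 2443 (array([542.3,  26.9]), array([181.8, 174.5]), 11.06) 0.06196587707923684
wand orange 592 (array([559.7, 332.7]), array([154.6,  42.6]), 3.99) [0.63690846 0.35772826 0.06188034]
black 902 (array([539.3, 321.1]), array([201.7,  83.8]), 3.2)
scene bench z 0.002532055252854437
green 1647 (array([ 474.6, -307.6]), array([148. , 150.5]), 74.85) 0.005167471603903961
blue 1429 [ 0.35650253 -0.37360612  0.00040152] [ 0.52545252 -0.25654942  0.09243624]
 z98 0.09070114716220193 rim rect (array([ 463.6, -327.1]), array([145.7, 103.8]), 64.52) ((452.19110107421875, -324.95306396484375), 78.55683135986328)
tray rim 340 (array([559.6,  32.8]), array([150. , 184.4]), 12.73)
tray floor 1164 (array([561. ,  32.6]), array([148.2, 183.9]), 11.29) 0.06428028334287605
wand orange 415 (array([560.8, 325.7]), array([153. ,  39.3]), 10.29) [0.63724599 0.35573062 0.06259507]
black 332 (array([543.6, 307.8]), array([206.2,  81.7]), 7.74)
```

View pics/crop.png

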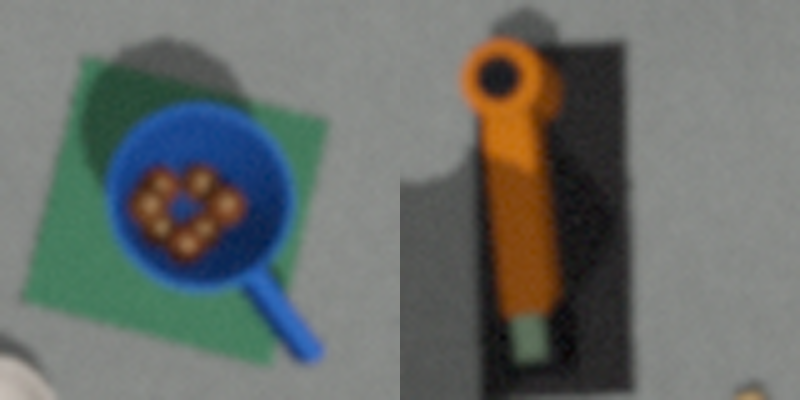

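```bash
python3 - <<'E'
from seg import *
c=dict(np.load("top.npz"))
f=lambda x,y,u0,v0:((x+.5)/5+u0-.5,(y+.5)/5+v0-.5)
A=lambda *l:[f(x,y,290,180) for x,y in l]; B=lambda *l:[f(x-400,y,80,155) for x,y in l]
rim=world(c,A((201,197),(107,197),(295,197),(201,102),(201,293)),z=.088);print("rim",rim)
h=world(c,A((310,351),(255,280)),z=.083);print("handle",h)
for q in h:
  d=rim[0]-q;print("ang of +y",np.degrees(np.arctan2(d[1],d[0])),np.linalg.norm(d[:2]))
g=world(c,A((83,57),(330,121),(271,366),(22,299)),z=.003);print("green",g,g.mean(0))
w=world(c,B((498,77)),z=.053);b=world(c,B((529,338)),z=.046);print("wand",w,b,np.degrees(np.arctan2(*(w-b)[0][[1,0]])),np.linalg.norm((w-b)[0][:2]))
m=world(c,B((626,43),(634,390)),z=.003);print("black right",m)
P=cloud(c)
# rim circle fit from clouds
for n in("top","scene"):
  c=dict(np.load(n+".npz"));P=cloud(c);hsv=cv2.cvtColor(c["frame"],cv2.COLOR_RGB2HSV);H,S,V=[hsv[...,i].astype(int) for i in range(3)]
  q=P[(H>100)&(H<125)&(S>150)&(np.hypot(P[...,0]-.45,P[...,1]+.32)<.16)&(P[...,1]>-.46)&(P[...,2]>.06)]
  r=q[(q[:,2]>.083)&(np.linalg.norm(q[:,:2]-rim[0,:2],axis=1)<.056)];a=np.linalg.lstsq(np.c_[2*r[:,:2],np.ones(len(r))],(r[:,:2]**2).sum(1),rcond=None)[0]
  print(n,"rimfit",a[:2],np.sqrt(a[2]+a[:2]@a[:2]),len(r))
  hd=q[np.linalg.norm(q[:,:2]-rim[0,:2],axis=1)>.062];print(" handle",len(hd),hd.mean(0),rect(hd),hd[:,2].max())
  k=(V<60)&(S<90)&(np.abs(P[...,2]-.003)<.006)&(np.abs(P[...,0]-.53)<.125)&(np.abs(P[...,1]-.31)<.07)
  print(" dark",k.sum(),rect(P[k]),np.percentile(P[k],[1,99],axis=0))
E
```

```text
rim [[ 0.474  -0.3075  0.088 ]
 [ 0.4739 -0.2557  0.088 ]
 [ 0.4741 -0.3593  0.088 ]
 [ 0.5267 -0.3085  0.088 ]
 [ 0.4213 -0.3064  0.088 ]]
handle [[ 0.3899 -0.3665  0.083 ]
 [ 0.4287 -0.3372  0.083 ]]
ang of +y 35.05141771585048 0.10273173803649967
ang of +y 33.25001642822336 0.054168071776647134
green [[ 0.5639 -0.2539  0.003 ]
 [ 0.5263 -0.3987  0.003 ]
 [ 0.3833 -0.3605  0.003 ]
 [ 0.4219 -0.2165  0.003 ]] [ 0.47385 -0.3074   0.003  ]
wand [[0.6156 0.3401 0.053 ]] [[0.4677 0.3186 0.046 ]] 8.271064434182385 0.1494545415837204
black right [[0.6455 0.2807 0.003 ]
 [0.4411 0.269  0.003 ]]
top rimfit [ 0.47412853 -0.30724803] 0.048848743993912196 196
 handle 75 [ 0.40536381 -0.35471069  0.07936971] (array([ 405.2, -355.5]), array([43.8, 11. ]), 32.94) 0.08989420308868001
 dark 987 (array([539.6, 321.2]), array([207.7,  88.6]), 3.28) [[ 0.43968431  0.27432709 -0.00242612]
 [ 0.64039632  0.3644257   0.00861705]]
scene rimfit [ 0.4747099  -0.30700156] 0.048943320718830445 251
 handle 168 [ 0.40746377 -0.35959634  0.07616524] (array([ 406.8, -358.2]), array([44.8, 12.2]), 31.77) 0.08788899490330315
 dark 527 (array([542.5, 307.8]), array([212.4,  83. ]), 8.16) [[0.44023297 0.27351212 0.00150278]
 [0.64361877 0.35139452 0.0087912 ]]
```

>>> play_rows(commands=[[[0.05,-0.04,0.02],[0,0,-0.1]],[[0.1,-0.08,0.04],[0,0,-0.25]],[[0.15,-0.12,0.06],[0,0,-0.4]],[[0.19,-0.16,0.08],[0,0,-0.55]],[[0.22,-0.21,0.09],[0,0,-0.7]],[[0.25,-0.26,0.1],[0,0,-0.85]],[[0.27,-0.31,0.1],[0,0,-1.0]],[[0.29,-0.37,0.1],[0,0,-1.15]],[[0.31,-0.43,0.1],[0,0,-1.3]],[[0.33,-0.48,0.1],[0,0,-1.45]]], gripper=0.06)

```text
time_s: 1.35
position: [0.5612, 0.0985, 0.3472]
tcp_rot: [[0.965, -0.001, 0.261], [-0.261, 0.0, 0.965], [-0.001, -1.0, -0.0]]
force: [-0.0, 0.5, 0.6]
opening: 0.688
```

```bash
python3 - <<'E'
import rig;print([n for n in dir(rig) if n[0]!='_'])
from rig import *
import json
s=read_state();print(s["time_s"],s["joint_positions"].round(3),s["position"].round(4),s["tcp_rot"].round(4))
E
```

```text
['PlanningError', 'capture', 'hand_in', 'read_state']
1.35 [-1.279 20.159 82.719  0.    77.172 13.829] [0.5612 0.0985 0.3472] [[ 9.654e-01 -9.000e-04  2.606e-01]
 [-2.606e-01  0.000e+00  9.654e-01]
 [-9.000e-04 -1.000e+00 -2.000e-04]]
```

>>> play_rows(commands=[[[-0.01,-0.06,-0.01],[0,0,-0.08]],[[-0.03,-0.11,-0.02],[0,0,-0.16]],[[-0.05,-0.17,-0.03],[0,0,-0.24]],[[-0.07,-0.22,-0.04],[0,0,-0.32]],[[-0.09,-0.27,-0.05],[0,0,-0.4]],[[-0.11,-0.32,-0.06],[0,0,-0.48]],[[-0.13,-0.37,-0.07],[0,0,-0.56]],[[-0.15,-0.42,-0.08],[0,0,-0.63]],[[-0.18,-0.46,-0.1],[0,0,-0.705]],[[-0.19,-0.477,-0.1],[0,0,-0.705]]])

```text
time_s: 2.6
position: [0.3689, -0.3773, 0.2458]
tcp_rot: [[0.569, -0.002, 0.823], [-0.823, 0.004, 0.569], [-0.004, -1.0, 0.0]]
force: [-0.1, 0.4, 0.7]
opening: 0.691
```

```bash
cat > kin.py <<'E'
import numpy as np
from scipy.optimize import least_squares
from scipy.spatial.transform import Rotation as Rn
Ry=lambda a:Rn.from_euler('y',a,degrees=True).as_matrix()
Rz=lambda a:Rn.from_euler('z',a,degrees=True).as_matrix()
# tool frame at q=0: approach = +z (arm straight up)
def fk(q,p):
    h,d,L1,e,L2,Lt,a,o=p
    A=Rz(q[0]);R2=A@Ry(q[1]);R3=R2@Ry(q[2]);R4=R3@Rz(q[3]);R5=R4@Ry(q[4]);R6=R5@Rz(q[5])
    P=np.array([0,0,h])+A@[a,d,0]+R2@[0,0,L1]+R3@[e,0,L2]+R5@[0,0,Lt]
    return P,R6
E
python3 - <<'E'
from kin import *
from rig import *
D=[([58.069,30.224,82.088,0,67.689,-10.227],[.231,.581,.248]),([-1.279,20.159,82.719,0,77.172,13.829],[.5612,.0985,.3472])]
s=read_state();D.append((s["joint_positions"],s["position"]));print(s["joint_positions"].round(3),s["position"].round(4),s["tcp_rot"].round(3))
for q,p in D: 
    P,R=fk(q,[0]*8);print(R.round(3).tolist())
    r=np.hypot(*p[:2]);az=np.degrees(np.arctan2(p[1],p[0]))-q[0];print("lat",r*np.sin(np.radians(az)),"fwd",r*np.cos(np.radians(az)),p[2])
E
```

```text
[-5.7779e+01  2.2964e+01  9.5963e+01 -1.0000e-02  6.1318e+01 -2.4320e+00] [ 0.3689 -0.3773  0.2458] [[ 0.569 -0.002  0.823]
 [-0.823  0.004  0.569]
 [-0.004 -1.     0.   ]]
[[-0.37, -0.929, -0.0], [-0.929, 0.37, -0.0], [0.0, 0.0, -1.0]]
lat 0.11124311751693326 fwd 0.6152617075725693 0.248
[[-0.965, 0.261, -0.001], [0.261, 0.965, 0.0], [0.001, -0.0, -1.0]]
lat 0.11100195261537862 fwd 0.5588615718722959 0.3472
[[-0.569, 0.823, -0.002], [0.823, 0.569, 0.004], [0.004, 0.0, -1.0]]
lat 0.11095562999477342 fwd 0.5158506425084859 0.24581185123812707
```

>>> play_rows(commands=[[[0,0,0],[0.095,-0.14,0]],[[0,0,0],[0.19,-0.28,0]],[[0,0,0],[0.285,-0.42,0]],[[0,0,0],[0.395,-0.575,0]],[[0,0,0],[0.395,-0.575,0]]])

```text
time_s: 3.22
position: [0.37, -0.3772, 0.2465]
tcp_rot: [[0.568, 0.529, 0.631], [-0.823, 0.364, 0.436], [0.001, -0.767, 0.642]]
force: [0.1, -0.4, 0.1]
opening: 0.69
```

```bash
python3 - <<'E'
from kin import *
from rig import *
import json
D=[([58.069,30.224,82.088,0,67.689,-10.227],[.231,.581,.248]),([-1.279,20.159,82.719,0,77.172,13.829],[.5612,.0985,.3472]),([-57.779,22.964,95.963,-.01,61.318,-2.432],[.3689,-.3773,.2458])]
s=read_state();D.append((list(s["joint_positions"]),list(s["position"])));print(s["time_s"],s["joint_positions"].round(3),s["position"].round(4),s["tcp_rot"].round(3))
print(fk(D[-1][0],[0]*8)[1].round(3))
f=lambda p:np.concatenate([fk(q,p)[0]-x for q,x in D]+[1e-3*(np.array(p)-[.3,.11,.4,0,.35,.2,0,0])])
r=least_squares(f,[.3,.11,.4,0,.35,.2,0,0]);print(r.x.round(4),r.fun.round(4))
json.dump(list(r.x),open("kin.json","w"));json.dump(D,open("D.json","w"))
E
```

```text
3.225 [-77.324  28.181  99.804  38.442  73.523 -40.38 ] [ 0.37   -0.3772  0.2465] [[ 0.568  0.529  0.631]
 [-0.823  0.364  0.436]
 [ 0.001 -0.767  0.642]]
[[-0.568  0.631  0.529]
 [ 0.823  0.436  0.364]
 [-0.001  0.642 -0.767]]
[ 2.747e-01  1.111e-01  5.876e-01  1.141e-01  3.920e-01  2.804e-01
 -1.000e-04  0.000e+00] [ 0.0001 -0.0002 -0.0003  0.0001  0.0001  0.0002  0.0001  0.      0.0001
  0.     -0.      0.     -0.      0.      0.0002  0.0001  0.      0.0001
 -0.      0.    ]
```

```bash
cat > plan.py <<'E'
from kin import *
import json
KP=json.load(open("kin.json"))
LO=np.array([-176.69,-43.24,12.49,-82,0,-163.58]);HI=np.array([176.69,126.21,139.97,262,151.66,163.58])
def ik(p,Rt,q0):
    R6=np.c_[-Rt[:,0],Rt[:,2],Rt[:,1]]
    def f(q):
        P,R=fk(q,KP);return np.r_[(P-p)*5,Rn.from_matrix(R.T@R6).as_rotvec()]
    r=least_squares(f,np.clip(q0,LO+.1,HI-.1),bounds=(LO,HI),x_scale=50);return r.x,np.abs(r.fun).max()
def cuptool(psi,th,phi,yg,anchor,pt):
    """cup azimuth psi, tilt th; the cup point `pt` (m, cup frame) sits at world `anchor` -> TCP, R, cup R"""
    c,s=np.cos(np.radians(psi)),np.sin(np.radians(psi))
    Rc=np.c_[[s,-c,0],[c,s,0],[0,0,1]]@Rn.from_euler('x',-th,degrees=True).as_matrix()
    a=np.radians(phi);Rt=Rc@np.c_[[1,0,0],[0,np.sin(a),-np.cos(a)],[0,np.cos(a),np.sin(a)]]
    g=np.array([0,-yg,.060]);t=anchor+Rc@(g-np.array(pt))-.006*Rt[:,1]
    return t,Rt,Rc
LIP=(0,.052,.085)
TRAY=np.array([.5597,.0315,.062])
E
python3 - <<'E'
from plan import *
for phi in(20,40):
  for psi in range(-120,121,30):
    d=np.array([np.cos(np.radians(psi)),np.sin(np.radians(psi)),0])
    q=np.array([-20,25,95,40,75,-40.]);res=[];worst=0;mg=999
    for k,th in enumerate(range(0,126,25)):
        L=TRAY-.015*d;L[2]=.125 if th>60 else .19
        t,R,_=cuptool(psi,th,phi,.078,L,LIP)
        best=(9,q)
        for q0 in ([q] if k else [q,[0,40,90,0,60,0],[0,40,90,90,60,-90],[0,40,90,180,60,90],[0,40,90,-60,60,60],[0,40,90,150,100,-150]]):
            x,e=ik(t,R,np.array(q0,float))
            if e<best[0]-1e-4:best=(e,x)
        worst=max(worst,best[0]);q=best[1];mg=min(mg,(q-LO).min(),(HI-q).min());res.append(q.round().astype(int).tolist())
    print(phi,psi,"err",round(worst,3),"margin",round(mg,1),res[0],res[-1])
E
```

```text
20 -120 err 0.895 margin 0.0 [11, 44, 71, -15, 79, -135] [-37, 29, 99, 60, 80, -164]
20 -90 err 0.942 margin 0.0 [16, 37, 87, -22, 64, -153] [-26, 75, 51, 106, 152, -164]
20 -60 err 0.161 margin 0.0 [10, 27, 105, -14, 43, 164] [-27, 65, 67, 56, 141, 130]
20 -30 err 0.114 margin 0.0 [7, 22, 121, -31, 23, 154] [-18, 68, 54, 41, 152, 126]
20 0 err 0.268 margin 0.0 [-15, 19, 130, 24, 13, 53] [-4, 67, 50, -21, 152, 71]
20 30 err 0.03 margin 0.0 [-32, 21, 124, 37, 30, -4] [6, 71, 48, -64, 152, 36]
20 60 err 0.0 margin 10.5 [-36, 27, 109, 27, 49, -24] [15, 67, 62, -72, 134, 40]
20 90 err 0.0 margin 1.3 [-31, 35, 91, 19, 66, -41] [22, 61, 83, -81, 115, 54]
20 120 err 0.262 margin 0.0 [-24, 42, 74, 12, 80, -57] [27, 55, 97, -82, 101, 65]
40 -120 err 0.721 margin 0.0 [16, 52, 60, -27, 98, -131] [-30, 23, 100, 47, 67, -164]
40 -90 err 0.986 margin 0.0 [23, 43, 82, -37, 76, -141] [-31, 52, 68, 58, 120, -164]
40 -60 err 1.62 margin 0.0 [23, 36, 122, 262, 38, -103] [-6, 27, 119, 262, 0, -88]
40 -30 err 1.903 margin 0.0 [16, 29, 130, 254, 29, -123] [-9, 31, 121, 262, 0, -139]
40 0 err 0.082 margin 0.0 [-17, 24, 140, 152, 20, -78] [-5, 65, 44, -12, 152, 79]
40 30 err 0.0 margin 5.3 [-47, 28, 135, 82, 39, -63] [6, 65, 46, -45, 144, 49]
40 60 err 0.0 margin 24.5 [-46, 33, 111, 46, 59, -49] [15, 59, 62, -57, 124, 44]
40 90 err 0.0 margin 12.3 [-38, 41, 87, 31, 81, -51] [23, 52, 84, -70, 102, 49]
40 120 err 0.126 margin 0.0 [-28, 50, 65, 20, 100, -60] [26, 46, 102, -82, 84, 57]
```

```bash
python3 - <<'E'
from plan import *
s=__import__('rig').read_state()
t,R,_=cuptool(34.6,0,40,.078,np.array([.474,-.307,.003]),(0,0,0))
print(t.round(4),R.round(3).tolist(), "shift",(t-s["position"]).round(4),"pre",(t-.09*R[:,1]-s["position"]).round(4),"rot",Rn.from_matrix(R@s["tcp_rot"].T).as_rotvec().round(3))
E
```

```text
[ 0.4066 -0.3535  0.0676] [[0.568, 0.529, 0.631], [-0.823, 0.365, 0.435], [0.0, -0.766, 0.643]] shift [ 0.0366  0.0238 -0.1789] pre [-0.011  -0.0091 -0.11  ] rot [0.001 0.    0.   ]
```

>>> play_rows(commands=[[[-0.006,-0.005,-0.055],[0,0,0]],[[-0.011,-0.009,-0.11],[0,0,0]],[[0.002,0.0,-0.13],[0,0,0]],[[0.015,0.009,-0.149],[0,0,0]],[[0.026,0.017,-0.165],[0,0,0]],[[0.036,0.024,-0.179],[0,0,0]],[[0.036,0.024,-0.179],[0,0,0]],[[0.036,0.024,-0.179],[0,0,0]]])

```text
time_s: 4.22
position: [0.4073, -0.3527, 0.0689]
tcp_rot: [[0.57, 0.53, 0.628], [-0.822, 0.363, 0.44], [0.005, -0.767, 0.642]]
force: [-0.2, -0.1, 0.1]
opening: 0.687
```

```bash
python3 - <<'E'
from h import *
s=read_state();c=capture("wrist");save("w1",c);np.savez("w1",**c);print(c["hand_eye"].round(3),s["force"].round(2))
E
```

```text
[[ 1.    -0.     0.001  0.001]
 [-0.001 -0.298  0.955 -0.138]
 [-0.    -0.955 -0.298  0.083]
 [ 0.     0.     0.     1.   ]] [-0.23 -0.05  0.1 ]
```

View pics/w1.png

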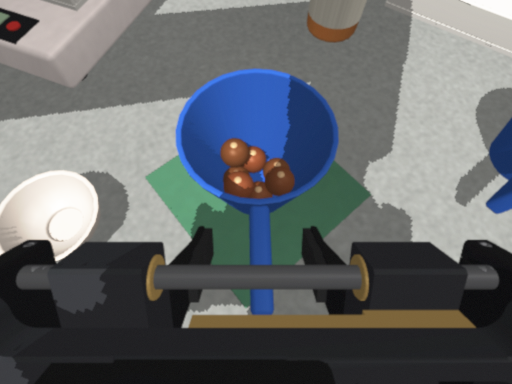

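The wrist view shows the handle at about u=262, between the fingertips at 207 and 308. It is centred and aligned, so I close the gripper.

>>> play_rows(commands=[[[0,0,0],[0,0,0]],[[0,0,0],[0,0,0]],[[0,0,0],[0,0,0]],[[0,0,0],[0,0,0]],[[0,0,0],[0,0,0]],[[0,0,0],[0,0,0]]], gripper=0.0)

```text
time_s: 5.03
position: [0.4071, -0.3523, 0.0686]
tcp_rot: [[0.57, 0.53, 0.628], [-0.822, 0.364, 0.439], [0.004, -0.766, 0.642]]
force: [-0.4, -0.8, -0.2]
opening: 0.131
```

>>> play_rows(commands=[[[0,0,0.01],[0,0,0]],[[0,0,0.03],[0,0,0]],[[0,0,0.05],[0,0,0]],[[0,0,0.08],[0,0,0]],[[0,0,0.11],[0,0,0]],[[0,0,0.14],[0,0,0]],[[0,0,0.17],[0,0,0]],[[0,0,0.18],[0,0,0]],[[0,0,0.18],[0,0,0]]])

```text
time_s: 6.15
position: [0.4069, -0.3523, 0.2487]
tcp_rot: [[0.57, 0.529, 0.629], [-0.822, 0.363, 0.44], [0.005, -0.767, 0.641]]
force: [-0.7, -0.4, -2.0]
opening: 0.137
```

```bash
python3 - <<'E'
from plan import *
from seg import *
s=read_state();c=capture("wrist");save("w2",c)
o=cv2.imread("pics/w1.png");n=cv2.imread("pics/w2.png");cv2.imwrite("pics/w2c.png",n[40:340,100:430])
print(s["force"].round(2),s["opening"],s["position"].round(4),s["joint_positions"].round(1))
T=np.eye(4);T[:3,:3]=s["tcp_rot"];T[:3,3]=s["position"];T=T@c["hand_eye"]
P=cloud(c,T);hsv=cv2.cvtColor(c["frame"],cv2.COLOR_RGB2HSV)
b=(hsv[...,0]>100)&(hsv[...,0]<125)&(hsv[...,1]>150)&(P[...,2]>.15)&(c["depth"]>0)
q=P[b];R=s["tcp_rot"]
# cup-frame coordinates implied by ideal grasp
a=np.radians(40);Rc=R@np.c_[[1,0,0],[0,np.sin(a),-np.cos(a)],[0,np.cos(a),np.sin(a)]].T
o=s["position"]+.006*R[:,1]-Rc@[0,-.078,.06]
l=(q-o)@Rc; 
rim=l[(l[:,2]>.078)&(l[:,1]>-.06)]
# plane fit to the rim top
hi=[]
for ang in range(0,360,12):
    m=l[(np.abs((np.degrees(np.arctan2(l[:,1],l[:,0]))-ang+180)%360-180)<6)&(np.hypot(l[:,0],l[:,1])<.06)&(np.hypot(l[:,0],l[:,1])>.045)]
    if len(m)>5: hi.append(m[np.argsort(m[:,2])[-4]])
hi=np.array(hi);k=np.linalg.lstsq(np.c_[hi[:,:2],np.ones(len(hi))],hi[:,2],rcond=None)[0];print("rim plane in ideal cup frame (slope x,y deg, z)",np.degrees(k[:2]).round(2),k[2].round(4),len(hi))
# first picture reference
E
```

```text
[-0.67 -0.42 -1.97] 0.1365277045829068 [ 0.4069 -0.3523  0.2487] [-72.6  27.6 100.5  40.4  71.  -37.7]
rim plane in ideal cup frame (slope x,y deg, z) [ 0.06 -0.26] 0.0861 30
```

View pics/w2c.png

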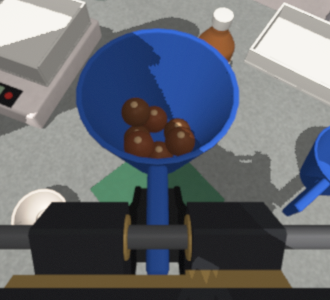

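```bash
cat > pour.py <<'E'
from plan import *
from rig import read_state
s=read_state();p0=s["position"];R0=s["tcp_rot"];q=s["joint_positions"]
psi=62;d=np.array([np.cos(np.radians(psi)),np.sin(np.radians(psi)),0])
ring=lambda r,z:[(r*np.cos(a),r*np.sin(a),z) for a in np.linspace(0,6.28,40)]
pts=np.array(ring(.03,0)+ring(.052,.085))
def row(th,lz,p0,R0,q,off=.02):
    L=TRAY-off*d;L[2]=lz
    t,R,Rc=cuptool(psi,th,40,.078,L,LIP);low=((pts-LIP)@Rc.T+L)[:,2].min()
    q,e=ik(t,R,q)
    print(th,lz,[(t-p0).round(3).tolist(),Rn.from_matrix(R@R0.T).as_rotvec().round(3).tolist()],"low",low.round(3),q.round().astype(int).tolist(),round(e,3));return t,R,q
if __name__=="__main__":
    t,R,q=row(0,.27,p0,R0,q);print("---")
    p1,R1=t,R
    for th,lz in [(10,.265),(20,.255),(30,.24),(38,.22),(46,.195),(53,.165),(60,.14),(64,.132),(68,.128)]: t,R,q=row(th,lz,p1,R1,q)
    p1,R1=t,R;print("---")
    for th in range(71,99,3): t,R,q=row(th,.125,p1,R1,q)
    p1,R1=t,R;print("---")
    for th in (101,104,107,110,113,116,119,120): t,R,q=row(th,.125,p1,R1,q)
E
python3 pour.py
```

```text
0 0.27 [[0.081, 0.248, 0.002], [0.003, 0.001, 0.475]] low 0.185 [-47, 25, 106, 41, 70, -40] 0.0
---
10 0.265 [[-0.001, -0.001, 0.019], [-0.154, 0.082, 0.0]] low 0.185 [-42, 20, 104, 32, 67, -29] 0.0
20 0.255 [[0.001, 0.001, 0.032], [-0.308, 0.164, -0.0]] low 0.183 [-36, 18, 101, 22, 66, -18] 0.0
30 0.24 [[0.004, 0.007, 0.04], [-0.462, 0.246, 0.0]] low 0.177 [-30, 17, 99, 11, 65, -7] 0.0
38 0.22 [[0.007, 0.014, 0.037], [-0.586, 0.311, -0.0]] low 0.167 [-24, 18, 97, 2, 65, 3] 0.0
46 0.195 [[0.012, 0.023, 0.028], [-0.709, 0.377, 0.0]] low 0.152 [-19, 20, 96, -6, 66, 12] 0.0
53 0.165 [[0.017, 0.033, 0.01], [-0.817, 0.434, 0.0]] low 0.131 [-14, 23, 95, -14, 66, 20] 0.0
60 0.14 [[0.023, 0.043, -0.004], [-0.925, 0.492, 0.0]] low 0.117 [-9, 26, 93, -20, 69, 28] 0.0
64 0.132 [[0.027, 0.05, -0.006], [-0.986, 0.524, 0.0]] low 0.115 [-7, 28, 92, -24, 71, 31] 0.0
68 0.128 [[0.03, 0.057, -0.005], [-1.048, 0.557, 0.0]] low 0.117 [-4, 30, 90, -27, 74, 34] 0.0
---
71 0.125 [[0.003, 0.005, 0.0], [-0.046, 0.025, 0.0]] low 0.118 [-2, 31, 89, -29, 76, 36] 0.0
74 0.125 [[0.006, 0.011, 0.004], [-0.092, 0.0
[... 888 characters left out ...]
45, 103, 46] 0.0
104 0.125 [[0.007, 0.013, -0.001], [-0.092, 0.049, 0.0]] low 0.125 [11, 47, 73, -46, 106, 46] 0.0
107 0.125 [[0.01, 0.019, -0.001], [-0.139, 0.074, 0.0]] low 0.125 [12, 48, 72, -48, 108, 46] 0.0
110 0.125 [[0.013, 0.025, -0.003], [-0.185, 0.098, 0.0]] low 0.125 [13, 50, 71, -49, 111, 46] 0.0
113 0.125 [[0.016, 0.031, -0.004], [-0.231, 0.123, 0.0]] low 0.125 [13, 52, 69, -51, 113, 46] 0.0
116 0.125 [[0.02, 0.037, -0.006], [-0.277, 0.147, 0.0]] low 0.125 [14, 53, 68, -53, 115, 46] 0.0
119 0.125 [[0.023, 0.043, -0.008], [-0.324, 0.172, -0.0]] low 0.125 [15, 55, 67, -55, 118, 45] 0.0
120 0.125 [[0.024, 0.045, -0.009], [-0.339, 0.18, 0.0]] low 0.125 [15, 56, 66, -55, 118, 45] 0.0
```

>>> play_rows(commands=[[[0.005,0.01,0.0],[0,0,0.02]],[[0.012,0.035,0.0],[0,0,0.08]],[[0.022,0.07,0.0],[0,0,0.15]],[[0.035,0.11,0.0],[0,0,0.22]],[[0.048,0.15,0.0],[0,0,0.29]],[[0.06,0.185,0.001],[0,0,0.36]],[[0.071,0.215,0.002],[0,0,0.42]],[[0.078,0.238,0.002],[0.002,0.001,0.46]],[[0.081,0.248,0.002],[0.003,0.001,0.475]],[[0.081,0.248,0.002],[0.003,0.001,0.475]]])

```text
time_s: 7.45
position: [0.4878, -0.103, 0.2502]
tcp_rot: [[0.884, 0.301, 0.358], [-0.468, 0.569, 0.676], [0.0, -0.765, 0.644]]
force: [-0.0, 0.2, -1.9]
opening: 0.135
```

>>> play_rows(commands=[[[-0.001,-0.001,0.019],[-0.154,0.082,0]],[[0.001,0.001,0.032],[-0.308,0.164,0]],[[0.004,0.007,0.04],[-0.462,0.246,0]],[[0.007,0.014,0.037],[-0.586,0.311,0]],[[0.012,0.023,0.028],[-0.709,0.377,0]],[[0.017,0.033,0.01],[-0.817,0.434,0]],[[0.023,0.043,-0.004],[-0.925,0.492,0]],[[0.027,0.05,-0.006],[-0.986,0.524,0]],[[0.03,0.057,-0.005],[-1.048,0.557,0]],[[0.03,0.057,-0.005],[-1.048,0.557,0]]])

```text
time_s: 8.7
position: [0.5181, -0.0466, 0.2444]
tcp_rot: [[0.884, -0.22, 0.413], [-0.468, -0.413, 0.781], [-0.001, -0.884, -0.468]]
force: [0.9, -0.9, -1.4]
opening: 0.134
```

```bash
python3 - <<'E'
from pour import *
from h import *
print(s["force"].round(2),s["opening"]);t,R,q=row(68,.128,p0,R0,q)
row(71,.125,t,R,q)
c=capture("scene");cv2.imwrite("pics/s3.png",cv2.resize(c["frame"][120:280,180:380,::-1],(800,640),interpolation=2)[:600])
E
```

```text
[ 0.93 -0.95 -1.38] 0.13435559978472827
68 0.128 [[-0.0, -0.001, 0.0], [-0.002, -0.0, -0.001]] low 0.117 [-4, 30, 90, -27, 74, 34] 0.0
71 0.125 [[0.003, 0.005, 0.0], [-0.046, 0.025, 0.0]] low 0.118 [-2, 31, 89, -29, 76, 36] 0.0
```

View pics/s3.png

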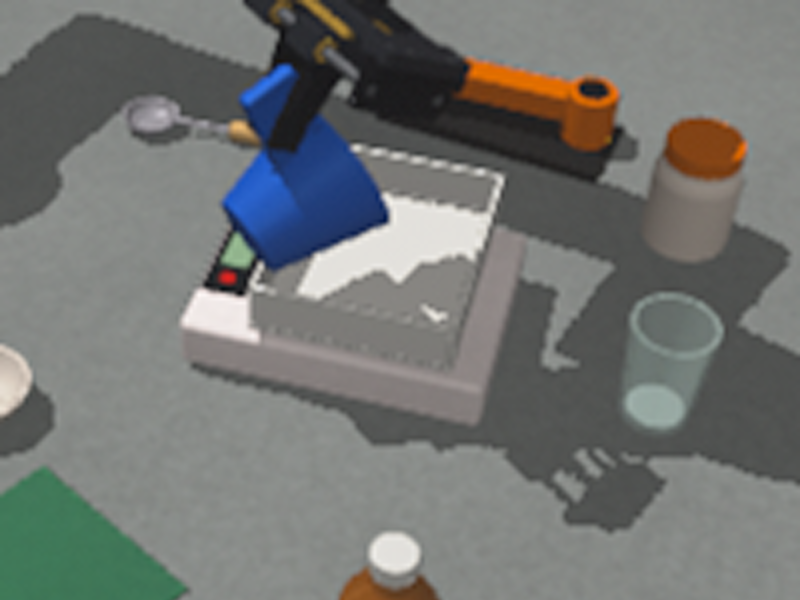

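The cup is tipped 68° with its lip over the middle of the tray and clear of the rim, so I pour slowly.

>>> play_rows(commands=[[[0.003,0.005,0.0],[-0.046,0.025,0]],[[0.006,0.011,0.004],[-0.092,0.049,0]],[[0.009,0.017,0.006],[-0.139,0.074,0]],[[0.012,0.023,0.009],[-0.185,0.098,0]],[[0.015,0.029,0.011],[-0.231,0.123,0]],[[0.018,0.035,0.013],[-0.277,0.147,0]],[[0.022,0.041,0.014],[-0.324,0.172,0]],[[0.025,0.047,0.015],[-0.37,0.197,0]],[[0.028,0.053,0.016],[-0.416,0.221,0]],[[0.032,0.06,0.016],[-0.462,0.246,0]]])

```text
time_s: 10.0
position: [0.5501, 0.0115, 0.2619]
tcp_rot: [[0.882, -0.399, 0.25], [-0.471, -0.747, 0.469], [-0.0, -0.532, -0.847]]
force: [0.8, 0.1, -1.5]
opening: 0.136
```

>>> play_rows(commands=[[[0.003,0.006,0.0],[-0.046,0.025,0]],[[0.007,0.013,-0.001],[-0.092,0.049,0]],[[0.01,0.019,-0.001],[-0.139,0.074,0]],[[0.013,0.025,-0.003],[-0.185,0.098,0]],[[0.016,0.031,-0.004],[-0.231,0.123,0]],[[0.02,0.037,-0.006],[-0.277,0.147,0]],[[0.023,0.043,-0.008],[-0.324,0.172,0]],[[0.024,0.045,-0.009],[-0.339,0.18,0]],[[0.024,0.045,-0.009],[-0.339,0.18,0]],[[0.024,0.045,-0.009],[-0.339,0.18,0]]])

```text
time_s: 11.25
position: [0.5741, 0.0571, 0.2531]
tcp_rot: [[0.883, -0.462, 0.083], [-0.469, -0.869, 0.155], [0.001, -0.176, -0.984]]
force: [0.4, 0.8, -1.4]
opening: 0.133
```

```bash
python3 - <<'E'
from pour import *
from h import *
print(s["force"].round(2),s["opening"],s["joint_positions"].round(1));t,R,q=row(120,.125,p0,R0,q)
c=capture("scene");a=cv2.resize(c["frame"][130:250,210:370,::-1],(800,600),interpolation=2);cv2.imwrite("pics/s4.png",a)
p1,R1=p0,R0
print("return");
for th,lz in [(110,.14),(100,.16),(90,.175),(80,.19),(70,.205),(60,.22),(50,.235),(40,.245),(30,.255),(20,.26)]: t,R,q=row(th,lz,p1,R1,q)
E
```

```text
[ 0.39  0.77 -1.36] 0.13281216778232396 [ 14.8  55.6  66.3 -55.1 118.3  45. ]
120 0.125 [[-0.001, 0.0, -0.002], [-0.002, 0.002, -0.0]] low 0.125 [15, 56, 66, -55, 118, 45] 0.0
return
110 0.14 [[-0.011, -0.02, 0.02], [0.152, -0.08, -0.0]] low 0.14 [13, 49, 70, -50, 112, 45] 0.0
100 0.16 [[-0.022, -0.04, 0.042], [0.306, -0.162, -0.0]] low 0.16 [10, 42, 74, -45, 105, 43] 0.0
90 0.175 [[-0.033, -0.061, 0.056], [0.46, -0.244, -0.0]] low 0.175 [7, 36, 78, -40, 98, 40] 0.0
80 0.19 [[-0.044, -0.082, 0.065], [0.614, -0.326, -0.0]] low 0.19 [2, 30, 81, -34, 91, 36] 0.0
70 0.205 [[-0.054, -0.101, 0.071], [0.768, -0.408, -0.0]] low 0.197 [-3, 25, 85, -27, 85, 31] 0.0
60 0.22 [[-0.064, -0.118, 0.073], [0.923, -0.49, -0.0]] low 0.197 [-9, 21, 88, -19, 79, 24] 0.0
50 0.235 [[-0.072, -0.133, 0.071], [1.077, -0.572, 0.0]] low 0.197 [-16, 18, 91, -10, 74, 15] 0.0
40 0.245 [[-0.078, -0.145, 0.062], [1.231, -0.654, 0.0]] low 0.194 [-23, 16, 94, 0, 70, 5] 0.0
30 0.255 [[-0.083, -0.155, 0.051], [1.385, -0.736, 0.0]] low 0.192 [-30, 16, 97, 11, 67, -6] 0.0
20 0.26 [[-0.086, -0.16, 0.033], [1.539, -0.818, 0.0]] low 0.188 [-36, 17, 101, 22, 67, -18] 0.0
```

View pics/s4.png

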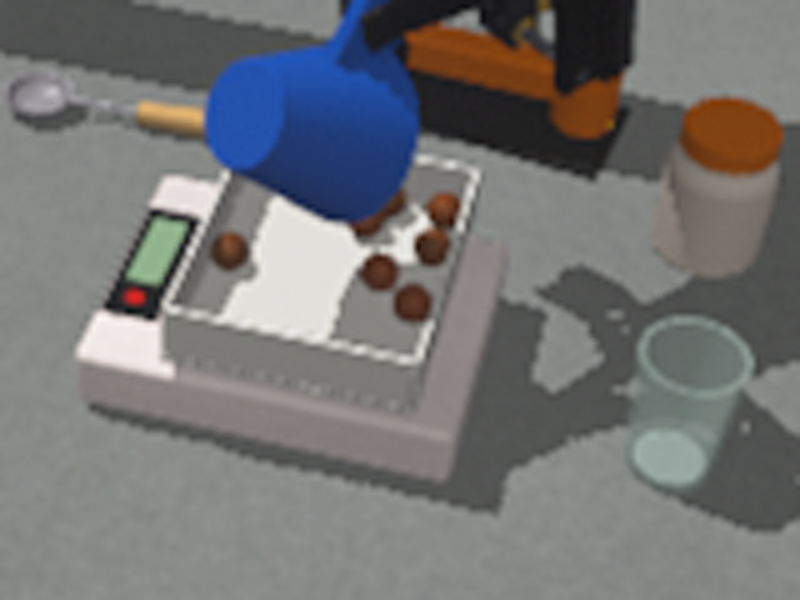

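Seven nuts are visible in the tray, two of them partly behind the cup at about (367,225) and (392,200), and the force drop agrees. I return the cup.

>>> play_rows(commands=[[[-0.011,-0.02,0.02],[0.152,-0.08,0]],[[-0.022,-0.04,0.042],[0.306,-0.162,0]],[[-0.033,-0.061,0.056],[0.46,-0.244,0]],[[-0.044,-0.082,0.065],[0.614,-0.326,0]],[[-0.054,-0.101,0.071],[0.768,-0.408,0]],[[-0.064,-0.118,0.073],[0.923,-0.49,0]],[[-0.072,-0.133,0.071],[1.077,-0.572,0]],[[-0.078,-0.145,0.062],[1.231,-0.654,0]],[[-0.083,-0.155,0.051],[1.385,-0.736,0]],[[-0.086,-0.16,0.033],[1.539,-0.818,0]]])

```text
time_s: 12.55
position: [0.4877, -0.1033, 0.2871]
tcp_rot: [[0.883, 0.167, 0.439], [-0.47, 0.301, 0.83], [0.006, -0.939, 0.344]]
force: [-0.5, 0.4, -2.1]
opening: 0.133
```

```bash
python3 - <<'E'
from plan import *
from seg import *
s=read_state();q=s["joint_positions"]
for z in(.19,.05,.008,.003):
    t,R,_=cuptool(34.6,0,40,.078,np.array([.474,-.307,z]),(0,0,0));print(z,t.round(4),(t-s["position"]).round(4),Rn.from_matrix(R@s["tcp_rot"].T).as_rotvec().round(3))
# nuts in tray (top camera)
c=capture("top");P=cloud(c);hsv=cv2.cvtColor(c["frame"],cv2.COLOR_RGB2HSV)
m=((hsv[...,0]<20)&(hsv[...,1]>90)&(np.hypot(P[...,0]-.56,P[...,1]-.03)<.11)).astype(np.uint8)
n,l,st,ce=cv2.connectedComponentsWithStats(m);print(n-1,[(st[i,4],np.median(P[l==i],0).round(3).tolist()) for i in range(1,n)])
u,v=uvof(c,[.56,.03,.08]).astype(int);save("t5",c)
cv2.imwrite("pics/t5c.png",cv2.resize(c["frame"][v-45:v+45,u-60:u+60,::-1],(800,600),interpolation=2))
E
```

```text
0.19 [ 0.4066 -0.3535  0.2546] [-0.0811 -0.2502 -0.0325] [ 0.265 -0.228 -0.472]
0.05 [ 0.4066 -0.3535  0.1146] [-0.0811 -0.2502 -0.1725] [ 0.265 -0.228 -0.472]
0.008 [ 0.4066 -0.3535  0.0726] [-0.0811 -0.2502 -0.2145] [ 0.265 -0.228 -0.472]
0.003 [ 0.4066 -0.3535  0.0676] [-0.0811 -0.2502 -0.2195] [ 0.265 -0.228 -0.472]
7 [(np.int32(31), [0.616, 0.029, 0.084]), (np.int32(26), [0.606, 0.079, 0.085]), (np.int32(30), [0.599, 0.115, 0.084]), (np.int32(26), [0.588, 0.043, 0.083]), (np.int32(57), [0.561, 0.095, 0.085]), (np.int32(21), [0.501, 0.017, 0.084]), (np.int32(6), [0.466, -0.025, 0.049])]
```

Top-view blobs give 5 single nuts and one double, which is 7. I bring the cup back over its mat.

>>> play_rows(commands=[[[-0.01,-0.03,0.0],[0.04,-0.03,-0.06]],[[-0.025,-0.08,0.0],[0.1,-0.08,-0.17]],[[-0.042,-0.13,-0.005],[0.15,-0.13,-0.27]],[[-0.06,-0.185,-0.015],[0.21,-0.18,-0.37]],[[-0.075,-0.23,-0.025],[0.25,-0.215,-0.44]],[[-0.081,-0.249,-0.035],[0.265,-0.228,-0.472]],[[-0.081,-0.249,-0.08],[0.265,-0.228,-0.472]],[[-0.081,-0.249,-0.13],[0.265,-0.228,-0.472]],[[-0.081,-0.249,-0.18],[0.265,-0.228,-0.472]],[[-0.081,-0.249,-0.19],[0.265,-0.228,-0.472]]])

```text
time_s: 13.85
position: [0.407, -0.3488, 0.0937]
tcp_rot: [[0.571, 0.521, 0.634], [-0.821, 0.373, 0.433], [-0.011, -0.768, 0.641]]
force: [-0.3, 0.3, -0.3]
opening: 0.133
```

```bash
python3 - <<'E'
from plan import *
from rig import *
s=read_state()
t,R,_=cuptool(34.6,0,40,.078,np.array([.474,-.307,.003]),(0,0,0));print(t.round(4),s["position"].round(4),(t-s["position"]).round(4),Rn.from_matrix(R@s["tcp_rot"].T).as_rotvec().round(3),s["force"].round(2))
E
```

```text
[ 0.4066 -0.3535  0.0676] [ 0.407  -0.3488  0.0937] [-0.0004 -0.0046 -0.0261] [-0.007 -0.008 -0.004] [-0.34  0.34 -0.29]
```

>>> play_rows(commands=[[[0,0,0],[0,0,0]],[[0,0,-0.005],[0,0,0]],[[0,0,-0.012],[0,0,0]],[[0,0,-0.012],[0,0,0]]])

```text
time_s: 14.35
position: [0.4071, -0.3515, 0.0839]
tcp_rot: [[0.569, 0.524, 0.633], [-0.822, 0.367, 0.436], [-0.004, -0.769, 0.64]]
force: [-0.3, -0.1, -0.9]
opening: 0.136
```

```bash
python3 - <<'E'
from plan import *
from rig import *
s=read_state()
t,R,_=cuptool(34.6,0,40,.078,np.array([.474,-.307,.003]),(0,0,0));print(s["position"].round(4),(t-s["position"]).round(4),Rn.from_matrix(R@s["tcp_rot"].T).as_rotvec().round(3),s["force"].round(2))
E
```

```text
[ 0.4071 -0.3515  0.0839] [-0.0005 -0.002  -0.0163] [-0.001 -0.006 -0.002] [-0.32 -0.08 -0.92]
```

>>> play_rows(commands=[[[0,-0.001,-0.004],[0,-0.005,0]],[[0,-0.001,-0.008],[0,-0.005,0]],[[0,-0.001,-0.012],[0,-0.005,0]],[[0,-0.001,-0.015],[0,-0.005,0]],[[0,-0.001,-0.0165],[0,-0.005,0]],[[0,-0.001,-0.0165],[0,-0.005,0]],[[0,-0.001,-0.0165],[0,-0.005,0]]])

```text
time_s: 15.22
position: [0.4073, -0.3522, 0.0682]
tcp_rot: [[0.569, 0.53, 0.629], [-0.822, 0.368, 0.434], [-0.002, -0.764, 0.645]]
force: [-3.4, -0.5, 6.2]
opening: 0.135
```

The cup is in contact with the mat (6 N). I release it and back out along the approach.

>>> play_rows(commands=[[[0,0,0],[0,0,0]],[[0,0,0],[0,0,0]],[[0,0,0],[0,0,0]],[[0,0,0],[0,0,0]],[[-0.01,-0.007,0.015],[0,0,0]],[[-0.026,-0.018,0.038],[0,0,0]],[[-0.048,-0.033,0.07],[0,0,0]],[[-0.058,-0.04,0.11],[0,0,0]],[[-0.05,-0.02,0.16],[0,0,0]],[[-0.04,0.0,0.2],[0,0,0]]], gripper=0.06)

```text
time_s: 16.48
position: [0.3663, -0.3528, 0.2696]
tcp_rot: [[0.568, 0.529, 0.631], [-0.823, 0.365, 0.435], [-0.0, -0.767, 0.642]]
force: [0.5, -0.8, -0.4]
opening: 0.687
```

```bash
python3 - <<'E'
from plan import *
from seg import *
s=read_state();print(s["joint_positions"].round(1))
c=capture("wrist")
T=np.eye(4);T[:3,:3]=s["tcp_rot"];T[:3,3]=s["position"];T=T@c["hand_eye"]
for n,c,P in(("wrist",c,cloud(c,T)),):
    pass
save("w6",c)
for n in("scene","top","wrist"):
  if n!="wrist": c=capture(n);P=cloud(c)
  else: c=c0;P=P0
  if n=="scene": c0,P0=None,None
  hsv=cv2.cvtColor(c["frame"],cv2.COLOR_RGB2HSV);H,S=hsv[...,0],hsv[...,1]
  b=(H>100)&(H<125)&(S>150)&(c["depth"]>0)&(np.hypot(P[...,0]-.474,P[...,1]+.307)<.056)&(P[...,2]>.083)
  r=P[b];a=np.linalg.lstsq(np.c_[2*r[:,:2],np.ones(len(r))],(r[:,:2]**2).sum(1),rcond=None)[0]
  k=np.linalg.lstsq(np.c_[r[:,:2],np.ones(len(r))],r[:,2],rcond=None)[0]
  print(n,len(r),"centre",a[:2].round(4),"rim z",r[:,2].mean().round(4),"slope",np.degrees(k[:2]).round(2))
  if n=="top":break
E
```

```text
[-77.1  24.6 101.8  38.2  74.7 -39.2]
scene 248 centre [ 0.4752 -0.3066] rim z 0.0879 slope [ 0.53 -1.08]
top 181 centre [ 0.4744 -0.307 ] rim z 0.0879 slope [-0.03  0.19]
```

View pics/w6.png

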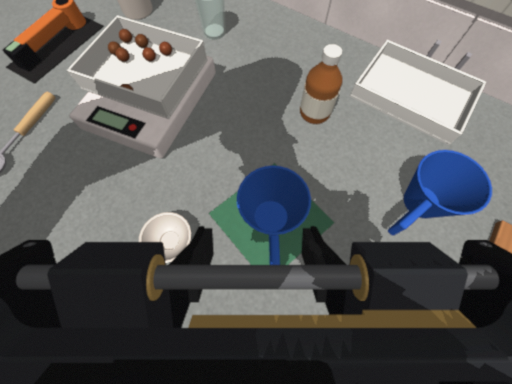

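The cup is upright, empty and centred on the green mat. I re-measure the wand and black mat while the arm is away.

```bash
python3 - <<'E'
from plan import *
from seg import *
c=capture("top")
u,v=uvof(c,[.54,.325,.03]).astype(int);u0,v0=u-40,v-40
cv2.imwrite("pics/t7.png",cv2.resize(c["frame"][v0:v0+80,u0:u0+80,::-1],(600,600),interpolation=cv2.INTER_CUBIC));print("uv0",u0,v0);np.savez("t7",**c)
P=cloud(c);hsv=cv2.cvtColor(c["frame"],cv2.COLOR_RGB2HSV);H,S,V=[hsv[...,i].astype(int) for i in range(3)]
n=np.hypot(P[...,0]-.54,P[...,1]-.33)<.14
k=n&(V<60)&(S<90)&(np.abs(P[...,2]-.003)<.006);print("mat",rect(P[k]))
h=n&(H<20)&(S>170)&(V>90)&(P[...,2]>.046)&(P[...,0]>.585);print("head top",h.sum(),rect(P[h]),np.median(P[h],0))
b=n&(H<20)&(S>170)&(V>70)&(np.abs(P[...,2]-.049)<.006)&(P[...,0]<.58);print("bar",b.sum(),rect(P[b]))
s=read_state();x=np.radians(-81.7);R=np.c_[[np.cos(x),np.sin(x),0],[0,0,-1],[-np.sin(x),np.cos(x),0]]
print("rot",Rn.from_matrix(R@s["tcp_rot"].T).as_rotvec().round(3))
for p in([.5443,.3297,.041],[.55,0,.33],[.488,.016,.2]): print(ik(np.array(p),R,np.array([0,30,90,0,60,90.])))
E
```

```text
uv0 65 157
mat (array([541.7, 319.2]), array([203.2,  81.5]), 2.88)
head top 156 (array([611.5, 338.4]), array([42.1, 48.8]), 74.13) [0.61004143 0.3334573  0.05248671]
bar 346 (array([530.7, 325.4]), array([101.1,  30.9]), 7.17)
rot [-0.257  0.654 -0.442]
(array([2.11531441e+01, 4.66846194e+01, 8.79003547e+01, 5.12326291e-10,
       4.54150259e+01, 1.02853144e+02]), np.float64(1.0834284858152188e-11))
(array([-1.16504671e+01,  1.92899292e+01,  8.69151005e+01,  2.21363586e-09,
        7.37949703e+01,  7.00495329e+01]), np.float64(3.2189002593648857e-10))
(array([-1.12705727e+01,  2.38472680e+01,  1.04278776e+02, -1.03059669e-10,
        5.18739560e+01,  7.04294273e+01]), np.float64(1.4144241333724494e-12))
```

View pics/t7.png

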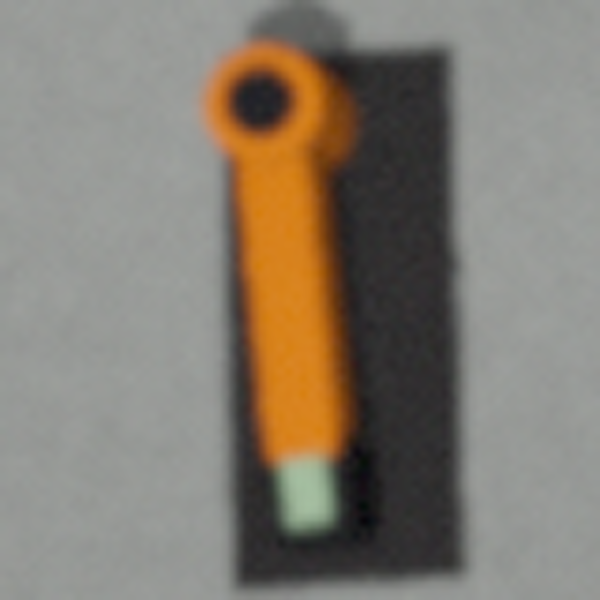

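```bash
python3 - <<'E'
from seg import *
c=dict(np.load("t7.npz"))
W=lambda l,z:world(c,[((x+.5)/7.5-.5+65,(y+.5)/7.5-.5+157) for x,y in l],z=z)
h=W([(263,102)],.053)[0];b=W([(308,496)],.049)[0]
an=lambda a,b:np.degrees(np.arctan2(a[1]-b[1],a[0]-b[0]))
print(h,b,an(h,b)); e=W([(279.5,170),(308,440)],.045);print("bar",e,an(e[0],e[1]))
A=np.radians(an(h,b));print("origin",h[:2]-.072*np.array([np.cos(A),np.sin(A)]))
m=W([(450,48),(465,570),(238,585)],.003);print(m,an(m[0],m[1]),np.linalg.norm(m[0]-m[1]),np.linalg.norm(m[1]-m[2]),"mat centre",(m[0]+m[2])/2)
E
```

```text
[0.6151 0.3388 0.053 ] [0.4661 0.3171 0.049 ] 8.286162605574502
bar [[0.5904 0.3339 0.045 ]
 [0.4875 0.319  0.045 ]] 8.23920735192877
origin [0.54385164 0.32842356]
[[0.6462 0.2814 0.003 ]
 [0.4412 0.2686 0.003 ]
 [0.4353 0.3555 0.003 ]] 3.572854310648303 0.20539922103065533 0.08710005740526235 mat centre [0.54075 0.31845 0.003  ]
```

>>> play_rows(commands=[[[0.02,0.04,0.03],[-0.02,0.06,-0.04]],[[0.05,0.09,0.06],[-0.05,0.13,-0.09]],[[0.08,0.14,0.08],[-0.08,0.2,-0.14]],[[0.11,0.19,0.08],[-0.11,0.27,-0.18]],[[0.14,0.24,0.08],[-0.14,0.34,-0.23]],[[0.16,0.29,0.08],[-0.17,0.41,-0.28]],[[0.18,0.34,0.08],[-0.2,0.48,-0.33]],[[0.19,0.4,0.08],[-0.22,0.56,-0.38]],[[0.2,0.45,0.07],[-0.257,0.654,-0.442]],[[0.2,0.5,0.05],[-0.257,0.654,-0.442]]])

```text
time_s: 17.92
position: [0.5695, 0.1492, 0.3154]
tcp_rot: [[0.143, 0.002, 0.99], [-0.99, 0.001, 0.143], [-0.001, -1.0, 0.002]]
force: [0.0, -0.1, -0.5]
opening: 0.691
```

>>> play_rows(commands=[[[-0.005,0.05,-0.02],[0,0,0]],[[-0.012,0.1,-0.05],[0,0,0]],[[-0.02,0.145,-0.09],[0,0,0]],[[-0.024,0.175,-0.14],[0,0,0]],[[-0.0245,0.18,-0.18],[0,0,0]],[[-0.0245,0.18,-0.2],[0,0,0]],[[-0.0245,0.18,-0.2],[0,0,0]]])

```text
time_s: 18.8
position: [0.541, 0.3263, 0.1133]
tcp_rot: [[0.143, -0.006, 0.99], [-0.99, -0.001, 0.143], [0.0, -1.0, -0.006]]
force: [0.7, 0.4, -0.3]
opening: 0.689
```

```bash
python3 - <<'E'
from seg import *
s=read_state();c=capture("wrist");save("w8",c)
R=s["tcp_rot"];print(s["position"].round(4),"shift",(np.array([.5438,.3287,.041])-s["position"]).round(4),np.degrees(np.arctan2(R[1,2],R[0,2])))
T=np.eye(4);T[:3,:3]=R;T[:3,3]=s["position"];T=T@c["hand_eye"]
P=cloud(c,T);hsv=cv2.cvtColor(c["frame"],cv2.COLOR_RGB2HSV);H,S,V=[hsv[...,i].astype(int) for i in range(3)]
o=(H<22)&(S>150)&(V>60)&(c["depth"]>0)&(P[...,2]<.07)&(np.hypot(P[...,0]-.56,P[...,1]-.33)<.12)
q=P[o];t=q[np.abs(q[:,2]-.049)<.005];bar=t[(t[:,0]<.585)];print(len(q),len(bar),rect(bar) if len(bar)>9 else 0)
hd=q[(q[:,2]>.049)&(q[:,0]>.59)];print("head",len(hd),rect(hd))
E
```

```text
[0.541  0.3263 0.1133] shift [ 0.0028  0.0024 -0.0723] 8.195609994019978
5855 3361 (array([542. , 328.6]), array([90.5, 28. ]), 8.27)
head 2085 (array([613.2, 339.2]), array([46.3, 45.4]), 0.13)
```

View pics/w8.png

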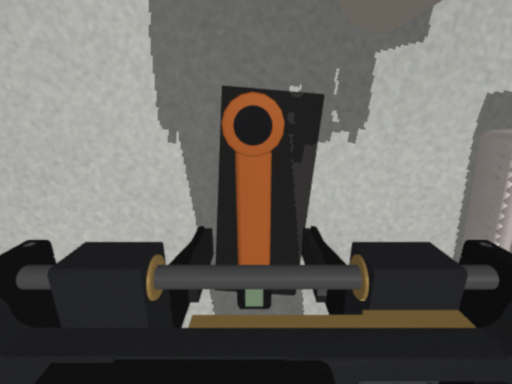

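The wrist view shows the bar centred between the fingers (u≈255) and parallel to them, and wand and mat positions agree with the top view. I go down.

>>> play_rows(commands=[[[0.001,0.001,-0.02],[0,0,0]],[[0.0015,0.002,-0.04],[0,0,0]],[[0.0015,0.002,-0.06],[0,0,0]],[[0.0015,0.002,-0.07],[0,0,0]],[[0.0015,0.002,-0.074],[0,0,0]],[[0.0015,0.002,-0.074],[0,0,0]]])

```text
time_s: 19.6
position: [0.5442, 0.3298, 0.043]
tcp_rot: [[0.143, 0.001, 0.99], [-0.99, 0.002, 0.143], [-0.002, -1.0, 0.002]]
force: [-0.5, 0.2, 0.1]
opening: 0.692
```

>>> play_rows(commands=[[[-0.0005,-0.001,-0.002],[0,0,0]],[[-0.0005,-0.001,-0.002],[0,0,0]],[[-0.0005,-0.001,-0.002],[0,0,0]],[[-0.0005,-0.001,-0.002],[0,0,0]],[[-0.0005,-0.001,-0.002],[0,0,0]],[[-0.0005,-0.001,-0.002],[0,0,0]]], gripper=0.01)

```text
time_s: 20.35
position: [0.5437, 0.3289, 0.0413]
tcp_rot: [[0.143, 0.002, 0.99], [-0.99, 0.002, 0.143], [-0.002, -1.0, 0.002]]
force: [-0.6, 1.0, 1.8]
opening: 0.319
```

>>> play_rows(commands=[[[0,0,0.01],[0,0,0]],[[0,0,0.03],[0,0,0]],[[0,0,0.06],[0,0,0]],[[0,0,0.1],[0,0,0]],[[0,0,0.14],[0,0,0]],[[0,0,0.18],[0,0,0]],[[0,0,0.2],[0,0,0]],[[0,0,0.2],[0,0,0]],[[0,0,0.2],[0,0,0]]])

```text
time_s: 21.48
position: [0.5427, 0.3283, 0.2405]
tcp_rot: [[0.143, -0.0, 0.99], [-0.99, 0.002, 0.143], [-0.002, -1.0, -0.0]]
force: [-1.3, 0.4, -3.0]
opening: 0.319
```

```bash
python3 - <<'E'
from seg import *
s=read_state();c=capture("wrist");save("w9",c)
R=s["tcp_rot"];print(s["position"].round(4),s["force"].round(2),s["opening"])
T=np.eye(4);T[:3,:3]=R;T[:3,3]=s["position"];T=T@c["hand_eye"]
P=cloud(c,T);hsv=cv2.cvtColor(c["frame"],cv2.COLOR_RGB2HSV);H,S,V=[hsv[...,i].astype(int) for i in range(3)]
o=(H<22)&(S>150)&(V>60)&(c["depth"]>0)&(P[...,2]>.15)
l=(P[o]-s["position"])@R  # tool coords: x jaw, y down, z fwd
hd=l[(l[:,2]>.052)]; top=hd[hd[:,1]<np.percentile(hd[:,1],5)+.006]
print("head rect (x,z)",rect(top[:,[0,2]]),"depth y",np.median(top[:,1]))
k=np.linalg.lstsq(np.c_[top[:,[0,2]],np.ones(len(top))],top[:,1],rcond=None)[0];print("slope deg x,z",np.degrees(k[:2]).round(2),len(top))
bar=l[(l[:,2]<.045)&(np.abs(l[:,0])<.012)];bar=bar[bar[:,1]<np.median(bar[:,1])+.003]
k=np.linalg.lstsq(np.c_[bar[:,[0,2]],np.ones(len(bar))],bar[:,1],rcond=None)[0];print("bar slope",np.degrees(k[:2]).round(2),k[2].round(4),len(bar))
E
```

```text
[0.5427 0.3283 0.2405] [-1.26  0.4  -3.02] 0.3185853535707602
head rect (x,z) (array([ 0.6, 72.8]), array([41.4, 44. ]), 89.99) depth y -0.01282168143704597
slope deg x,z [-0.28  0.66] 4177
bar slope [-2.14 -1.23] -0.0098 4396
```

>>> play_rows(commands=[[[-0.004,-0.02,0],[0,0,0]],[[-0.011,-0.06,0],[0,0,0]],[[-0.02,-0.11,0],[0,0,0]],[[-0.029,-0.16,0],[0,0,0]],[[-0.038,-0.21,-0.01],[0,0,0]],[[-0.046,-0.255,-0.02],[0,0,0]],[[-0.052,-0.29,-0.032],[0,0,0]],[[-0.0547,-0.305,-0.0405],[0,0,0]],[[-0.0547,-0.307,-0.0405],[0,0,0]],[[-0.0547,-0.307,-0.0405],[0,0,0]]])

```text
time_s: 22.78
position: [0.4891, 0.0222, 0.2007]
tcp_rot: [[0.143, 0.002, 0.99], [-0.99, 0.002, 0.143], [-0.002, -1.0, 0.002]]
force: [-0.1, -0.6, -2.6]
opening: 0.324
```

```bash
python3 - <<'E'
from seg import *
from scipy.spatial.transform import Rotation as Rn
s=read_state();R=s["tcp_rot"];lens=s["position"]+R@[.0006,.038,.0727];print(s["position"].round(4),R.round(3).tolist(),"lens",lens.round(4),"need",(np.array([.5597,.0315,.162])-lens).round(4))
c=capture("top");P=cloud(c);hsv=cv2.cvtColor(c["frame"],cv2.COLOR_RGB2HSV);H,S,V=[hsv[...,i].astype(int) for i in range(3)]
o=(H<20)&(S>170)&(V>90)&(P[...,2]>.18)&(np.hypot(P[...,0]-.56,P[...,1]-.03)<.06);print("head seen by top",o.sum(),rect(P[o]),np.median(P[o][:,2]))
c=capture("scene");cv2.imwrite("pics/s10.png",cv2.resize(c["frame"][90:240,200:400,::-1],(800,600),interpolation=2))
E
```

```text
[0.4891 0.0222 0.2007] [[0.143, 0.002, 0.99], [-0.99, 0.002, 0.143], [-0.002, -1.0, 0.002]] lens [0.5612 0.0321 0.1628] need [-0.0015 -0.0006 -0.0008]
head seen by top 8 (array([575.3,  28.1]), array([12.8,  3.3]), 85.6) 0.213518226836809
```

View pics/s10.png

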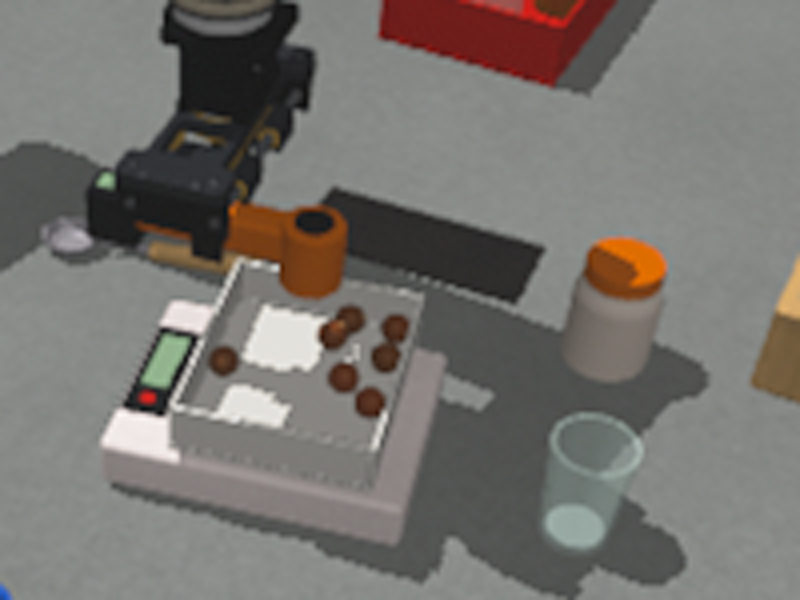

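All seven nuts are in view in the tray, and the wand is level above it with the lens about 1.5 mm from target. I trim that off and hold still for 2.5 s. The black mat is now uncovered, so I can measure it too.

>>> play_rows(commands=[[[-0.001,0,0],[0,0,0]],[[-0.001,0,0],[0,0,0]],[[-0.001,0,0],[0,0,0]],[[-0.001,0,0],[0,0,0]],[[-0.001,0,0],[0,0,0]],[[-0.001,0,0],[0,0,0]],[[-0.001,0,0],[0,0,0]],[[-0.001,0,0],[0,0,0]],[[-0.001,0,0],[0,0,0]],[[-0.001,0,0],[0,0,0]]])

```text
time_s: 24.12
position: [0.4879, 0.0217, 0.2005]
tcp_rot: [[0.143, 0.001, 0.99], [-0.99, 0.002, 0.143], [-0.002, -1.0, 0.002]]
force: [-0.5, 0.0, -2.4]
opening: 0.32
```

>>> play_rows(commands=[[[0,0,0],[0,0,0]],[[0,0,0],[0,0,0]],[[0,0,0],[0,0,0]],[[0,0,0],[0,0,0]],[[0,0,0],[0,0,0]],[[0,0,0],[0,0,0]],[[0,0,0],[0,0,0]],[[0,0,0],[0,0,0]],[[0,0,0],[0,0,0]],[[0,0,0],[0,0,0]]])

```text
time_s: 25.38
position: [0.4879, 0.0217, 0.2005]
tcp_rot: [[0.143, 0.001, 0.99], [-0.99, 0.002, 0.143], [-0.002, -1.0, 0.002]]
force: [0.2, 0.1, -2.6]
opening: 0.317
```

```bash
python3 - <<'E'
from plan import *
from seg import *
s=read_state();R=s["tcp_rot"];lens=s["position"]+R@[.0006,.038,.0727];print("lens",lens.round(4))
for n in("top","scene"):
    c=capture(n);P=cloud(c);V=c["frame"].max(2)
    k=(V<75)&(np.abs(P[...,2]-.003)<.008)&(np.abs(P[...,0]-.54)<.115)&(np.abs(P[...,1]-.32)<.06)&(c["depth"]>0)
    k=cv2.morphologyEx(k.astype(np.uint8),cv2.MORPH_OPEN,np.ones((3,3)))>0
    print(n,k.sum(),rect(P[k]))
    if n=="top":
        u,v=uvof(c,[.54,.32,.003]).astype(int);cv2.imwrite("pics/t11.png",cv2.resize(c["frame"][v-30:v+30,u-30:u+30,::-1],(600,600),interpolation=2));print(u-30,v-30);np.savez("t11",**c)
E
```

```text
lens [0.56   0.0316 0.1627]
top 2011 (array([540.2, 318.4]), array([204. ,  89.7]), 4.04)
80 168
scene 749 (array([542.6, 318.3]), array([203.8,  92.5]), 5.12)
```

>>> play_rows(commands=[[[0.002,0.01,0.02],[0,0,0]],[[0.007,0.04,0.03],[0,0,-0.01]],[[0.015,0.085,0.03],[0,0,-0.025]],[[0.024,0.135,0.03],[0,0,-0.04]],[[0.033,0.185,0.03],[0,0,-0.055]],[[0.042,0.235,0.02],[0,0,-0.07]],[[0.049,0.275,-0.01],[0,0,-0.082]],[[0.0525,0.297,-0.05],[0,0,-0.082]],[[0.0525,0.2973,-0.1],[0,0,-0.082]],[[0.0525,0.2973,-0.12],[0,0,-0.082]]])

```text
time_s: 26.72
position: [0.538, 0.3187, 0.0769]
tcp_rot: [[0.063, -0.004, 0.998], [-0.998, -0.0, 0.063], [-0.0, -1.0, -0.004]]
force: [0.1, -0.4, -2.4]
opening: 0.316
```

>>> play_rows(commands=[[[0,0,0],[0,0,0]],[[0,0,-0.01],[0,0,0]],[[0,0,-0.02],[0,0,0]],[[0,0,-0.025],[0,0,0]],[[0,0,-0.025],[0,0,0]],[[0,0,-0.025],[0,0,0]]])

```text
time_s: 27.48
position: [0.5406, 0.3191, 0.0559]
tcp_rot: [[0.062, 0.002, 0.998], [-0.998, 0.002, 0.061], [-0.002, -1.0, 0.002]]
force: [0.2, 0.9, -1.8]
opening: 0.32
```

>>> play_rows(commands=[[[0,0,-0.004],[0,0,0]],[[0,0,-0.008],[0,0,0]],[[0,0,-0.011],[0,0,0]],[[0,0,-0.013],[0,0,0]],[[0,0,-0.0145],[0,0,0]],[[0,0,-0.0145],[0,0,0]],[[0,0,-0.0145],[0,0,0]]])

```text
time_s: 28.35
position: [0.5404, 0.319, 0.0413]
tcp_rot: [[0.062, 0.002, 0.998], [-0.998, 0.002, 0.062], [-0.002, -1.0, 0.002]]
force: [-0.9, -0.1, 2.0]
opening: 0.321
```

The wand touches down at the same height as it was grasped. I release, go straight up and clear the view.

>>> play_rows(commands=[[[0,0,0],[0,0,0]],[[0,0,0],[0,0,0]],[[0,0,0],[0,0,0]],[[0,0,0],[0,0,0]],[[0,0,0.015],[0,0,0]],[[0,0,0.04],[0,0,0]],[[0,0,0.08],[0,0,0]],[[0,0,0.13],[0,0,0]],[[-0.02,0,0.18],[0,0,0]],[[-0.05,0,0.22],[0,0,0]]], gripper=0.06)

```text
time_s: 29.6
position: [0.491, 0.3191, 0.2645]
tcp_rot: [[0.061, 0.006, 0.998], [-0.998, 0.004, 0.061], [-0.003, -1.0, 0.006]]
force: [-0.5, -0.0, 0.6]
opening: 0.692
```

>>> play_rows(commands=[[[-0.02,-0.05,0.02],[0,0,0]],[[-0.03,-0.1,0.04],[0,0,0]],[[-0.04,-0.15,0.06],[0,0,0]],[[-0.05,-0.2,0.06],[0,0,0]],[[-0.06,-0.25,0.06],[0,0,0]],[[-0.06,-0.25,0.06],[0,0,0]]])

```text
time_s: 30.35
position: [0.4297, 0.0665, 0.3221]
tcp_rot: [[0.056, 0.003, 0.998], [-0.998, 0.001, 0.056], [-0.001, -1.0, 0.003]]
force: [-0.3, 0.5, 0.9]
opening: 0.689
```

```bash
python3 - <<'E'
from seg import *
for n in("top","scene"):
    c=capture(n);P=cloud(c);hsv=cv2.cvtColor(c["frame"],cv2.COLOR_RGB2HSV);H,S,V=[hsv[...,i].astype(int) for i in range(3)]
    w=(H<20)&(S>170)&(V>70)&(np.hypot(P[...,0]-.54,P[...,1]-.32)<.13)&(P[...,2]<.08)
    h=w&(P[...,2]>.0495)&(P[...,0]>.585);b=w&(np.abs(P[...,2]-.049)<.006)&(P[...,0]<.58)
    print(n,"head",h.sum(),rect(P[h]),np.median(P[h][:,2]),"bar",rect(P[b]),np.median(P[b][:,2]))
    r=P[(H>100)&(H<125)&(S>150)&(np.hypot(P[...,0]-.474,P[...,1]+.307)<.056)&(P[...,2]>.083)]
    if len(r)>20:
        a=np.linalg.lstsq(np.c_[2*r[:,:2],np.ones(len(r))],(r[:,:2]**2).sum(1),rcond=None)[0];print("cup",a[:2].round(4),r[:,2].mean().round(4))
    save("f"+n,c)
a=cv2.imread("pics/ftop.png");b=cv2.imread("pics/fscene.png");cv2.imwrite("pics/fin.png",np.vstack([cv2.resize(a[100:260,40:420],(800,337)),cv2.resize(b[80:205,130:430],(632,263))[:, :].copy() if 0 else cv2.resize(b[80:205,130:430],(800,263))]))
E
```

```text
top head 140 (array([610.8, 320.1]), array([45.6, 42.6]), 28.12) 0.05367436058510355 bar (array([527.7, 316.3]), array([102.9,  30.4]), 3.18) 0.048356681934969004
cup [ 0.4744 -0.3068] 0.0878
scene head 63 (array([609.4, 316.4]), array([48. , 37.3]), 18.92) 0.05498321519906135 bar (array([528., 314.]), array([101.8,  27.3]), 0.98) 0.05059869770762149
cup [ 0.4749 -0.3065] 0.0878
```

View pics/fin.png

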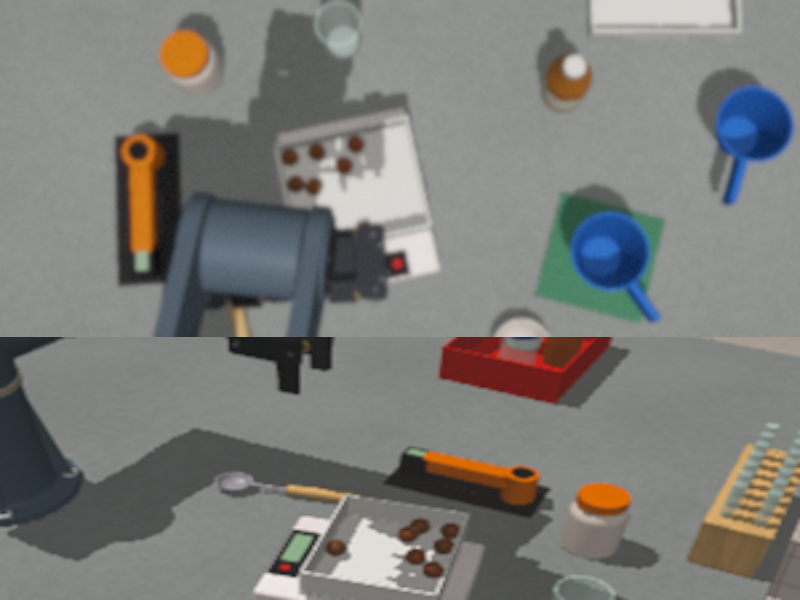

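The wand lies flat and centred on the black mat, the cup stands on its mat, seven nuts are in the tray and nothing else has moved.

```bash
python3 -c "
from rig import *
print(hand_in())"
```

```text
the job is handed in; nothing more can be done
None
```

The job is done in the order asked and handed in at about 30.5 s of the 72 s allowed; no verdict was given.

- **Cup:** I gripped it by the handle and tipped it with its lip about 25 mm above the tray's rim. All seven nuts are in the tray. The empty cup stands upright within about 1 mm of the green mat's centre; its rim is 88 mm above the bench, as it should be.
- **Wand:** I held it still for about 2.5 s. The lens was within about 1 mm of the tray's middle and 100.7 mm above its floor, going by the arm's pose and the measured grip. It was then laid flat on the black mat, about 1–3 mm from the centre and close to aligned with the mat.
- **Forces and other things:** The highest force I read was about 7 N, when setting the cup down, and the readings showed no sign of the balance being touched. The bottle, jar, beaker, bowl and spoon look unmoved in the last pictures, though the arm hid part of the spoon and bowl in the top view.

**Disagreements:** The top and side cameras differed by up to about 4 mm on the wand's final position, and by about 2° on its angle and the mat's. I trusted the top camera. The side camera also showed about a 1° tilt of the cup's rim that the top camera did not. No check failed.

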